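Pack a carved mould in its case and close up

ROBOT

A 6-joint arm with a two-finger parallel gripper is mounted at the origin on the work surface. World frame = base frame: x ahead of the robot, y to its left, z up, the work surface at z = 0. Lengths are in mm, angles in degrees, forces in N, time in s.
With the tool pointing down it reaches from about 300 to 850 mm from the base axis. Payload 4.2 kg.
Tool frame: the origin (TCP) lies midway between the tips of the shut fingers; the grasp point (between the pads) lies 19 mm behind it; z points along the fingers, y is the line along which they close (so a half turn about z gives the same grasp; the last joint's range is limited). The gripper opens to 91 mm and grips with 3 to 60 N. Pads are 32 mm wide; open, the fingers measure 118 mm over their backs; the gripper's body (76 mm by 178 mm) begins 60 mm behind the grasp point.
Start: joints at [-70.245, 18.312, 89.639, -0, 72.044, -1.146], TCP at [205.143, -537.178, 213.976] pointing down, gripper open.
Joint ranges: [-177.97, 177.97], [-48.28, 115.42], [12.27, 149.76], [-77.06, 257.06], [2.81, 150.46], [-146.56, 146.56]. Speed limits (degrees/s): [147.25, 147.25, 180, 180, 180, 180].

INTERFACE

Orientations are given as [roll, pitch, yaw] about the fixed x, y, z axes, in that order (R = Rz(yaw) Ry(pitch) Rx(roll)).
In Python, from workcell import state, grab_frame, camera_model, workorder gives the robot as it stands.
- The arm moves only by the tool carry_out, never from a script. Its argument "commands" is a list of rows, each a list of 7 numbers: the turn, a rotation vector about the tool's x, y, z in degrees, then the shift along the tool's x, y, z in mm, then the opening, from -1 (shut) to 1 (fully open). In form: [[ax, ay, az, dx, dy, dz, hand], ...]. A call has 1 to 20 rows; each row is the pose to reach, as a shift and turn from the pose commanded when the call began, along the tool's axes at that moment; what a row does not reach only later rows make up. A row lasts 1/10 s, in which the tool goes at most 50 mm and 8.59 degrees, less where a joint would pass 70% of its speed; a pose out of reach is approached as far as the arm can. A call with a gripper value outside its range is refused whole. The fingers move at their own pace and stop on an object; "force" is the grip in N (left out, the last holds). Time passes only in rows, so rows that repeat a pose let the fingers close. It gives the time, the measured TCP pose, the force, the opening and the grip force at its end, in the units of the state.
- state(): the state, without advancing time (a new reading comes with each control period).
- grab_frame(name): name is "side" or "top"; returns the picture (384x512x3 uint8, red, green, blue); there is no depth.
- camera_model(name): a dict with "fx", "fy", "cx", "cy" (pixels), "origin" and "rotation" of the camera in the world. Camera axes: x right, y up, looking along -z (the intrinsics and any distortion apply to the point x, -y, -z); pixel columns grow to the right and rows downward; lengths in mm; the calibration is good to about 2 mm. A picture is of the moment at which its call begins. camera_model takes no time and is no camera call.
- workorder.job_done(): hands the job in; it is judged then, once.
The state is a dict: "time_s": time; "qpos": joint angles; "qvel": joint speeds; "effort": joint torques, N m; "ee_pos": TCP position; "ee_rot": TCP orientation; "force": force on the tool from outside, world axes, zero at the start; "torque": the same for the moment, N m; "gripper_width": finger opening in mm; "gripper_force": force on a finger pad.
Only numpy, scipy, OpenCV 4.12 (cv2) and the standard library are available. Lean on these libraries where they do the work, as an engineer would, in place of code of your own. Each camera call takes 0.05 s, during which the arm holds its last target. There are 200 camera calls.

TASK

Take the small rectangular wooden mould off the sloping rest and set it, without letting it drop, flat and fully home in the matching pocket of the open case, carved side up with its handle towards the lid's hinge. Then shut the lid completely, and after that turn the wooden catch at the side of the case fully in over the lid, square to the edge. Leave the mug, the brush and the round mould where they are.

Things in the scene. Friction and masses are not known exactly. Their poses are not given: they have to be found in the camera images.
- mould: Small carved pastry mould, pale wood, about 150 g: head 76 mm long (x) x 56 wide (y) x 28 high (z) with a round hollow 44 across, 12 deep in its top; flat handle 22 x 22 runs 54 on from the head along +x. Origin: centre of the head's underside; z points out of the carved face. Starts carved face up on the rest, head against the ledge, handle up the slope.
- rest: Plywood sloping rest, fixed, footprint 150 x 80 mm, about 105 high at the back. Its 80 wide board slopes up at 30 degrees along the rest's +x (away from the robot); a ledge 12 high above the board runs along the low edge. Origin: on the bench under the foot of the ledge, mid-width, 15 from the base's near edge; x level, z up.
- case: Dark wooden case, fixed, 160 x 160 x 50 mm high, walls and floor 8 thick, lid hinged along its +x edge. A keyhole-shaped pocket in a 12 high insert on its floor takes the mould with 2 clearance all round, head towards -x, handle towards +x; the seated head stands 16 above the insert, its top 14 below the rim. Origin: centre of the underside; z up.
- pocket (a point): Point on the pocket's floor (8 mm above the case's underside) where the origin of the seated mould belongs: 27 from the case's centre towards -x. Its axes are those of the case.
- lid (a joint): Lid angle in rad: 0 shut, about 1.57 upright, at most 1.9. The lid is a dark wooden panel 160 x 160 x 8 mm, about 180 g, on a stiff hinge: it stays where it is left and must be pushed all the way down.
- lid_hinge (a point): Middle of the lid's hinge line, at the rim of the case (50.5 mm above its underside, 80 from its centre along +x); the hinge line runs along the case's y. It turns with the lid: at lid angle 0 its axes are those of the case.
- lid_handle (a point): Brass knob on the lid's upper (outer) face, its grip point 35 mm off that face, 130 from the hinge, midway across.
- catch (a joint): Angle of the catch in rad: 0 when it points to the case's -x alongside the lid, negative when it points farther outwards, 1.571 (its stop) when it points to the case's +y, square in over the lid. It grows clockwise seen from above and stays where it is left; its far stop is -0.6.
- catch_pivot (a point): Top of the catch on its pivot axis, 75 mm above the case's underside, beside the case's -y wall, 95 from its centre. The catch is a pale wooden bar 56 x 14 x 14 that turns level about this axis, long end 44 from it, short end 12; its underside passes 2.5 above the shut lid.
- catch_tip (a point): Top of the catch at the end of its long arm, 44 mm from the pivot.
- mug: Bystander: yellow mug, 80 mm across, 90 high. Origin: centre of its underside.
- round_mould: Bystander: larger round mould lying flat, head 110 mm across and 30 high, with a handle reaching 140 from the centre along its x. Origin: centre of the underside of the head.
- brush: Bystander: flat brush lying on the bench, about 200 mm long.
Things that resemble listed ones, but are neither listed nor needed, are in the scene too. Leave any orange or turquoise look-alike of the mould alone.

How it is judged:
By the outcome, as a careful person would: the job done as asked, in the order asked, and still so for the second after the job is handed in, with the robot touching nothing.
It also fails if it takes over 69 s, if anything falls off the work surface, if the arm or the gripper's body presses on something with over 40 N, if the wrist force passes 120 N, or if a joint passes its speed limit or range.

## Working session

There is one attempt and no reset: what is moved stays moved. The work goes in short steps, Python scripts to look and compute and a tool call to move; the robot and the scene stay as the last step left them, time stands still between calls to the robot, and variables do not carry over. Pictures are saved under pics/ and viewed, at most 10 in all, crops included, and the job is handed in when it is done.

Besides the shell and the picture viewer there is one more tool, called after "Request:" as name(argument=value, ...), one argument or row to a line, values as JSON. carry_out: Moves the arm, as the interface text tells. Its arguments: {"type":"object","properties":{"commands":{"type":"array"},"force":{"type":"number"}},"required":["commands"]}

```bash
ls; mkdir -p pics
python3 - <<'E'
from workcell import state, grab_frame, camera_model
import cv2
for n in("side","top"):
    cv2.imwrite(f"pics/{n}0.png",grab_frame(n)[:,:,::-1]); print(n,camera_model(n))
print(state())
E
```

```text
pics
side {'fx': 351.1609832279629, 'fy': 351.1609832279629, 'cx': 255.10908321916844, 'cy': 185.16526511359965, 'origin': array([386.09133942, 720.93704871, 716.1720934 ]), 'rotation': array([  48.98918235,    0.53221697, -165.07728643])}
top {'fx': 411.26214466557917, 'fy': 411.26214466557917, 'cx': 260.0548901908776, 'cy': 190.92685379563753, 'origin': array([ 369.78882894,    5.16017658, 1203.27726195]), 'rotation': array([ 10.546844  ,  -1.19691889, -89.70169767])}
{'time_s': 0.1, 'qpos': array([-7.02453082e+01,  1.83499254e+01,  8.96986888e+01,  7.00525224e-04,
        7.20433204e+01, -1.14522371e+00]), 'qvel': array([ 0.04338001, -0.06428122, -0.2410155 , -0.02760624,  0.10570185,
       -0.06910918]), 'effort': array([ 5.21945421e-04, -4.13333559e+01, -2.32510507e+01,  7.28792860e-02,
        4.22622648e-02, -6.83211601e-05]), 'ee_pos': array([ 204.98578775, -536.74989478,  213.18975267]), 'ee_rot': array([-1.79908097e+02, -2.50338141e-03,  2.08996970e+01]), 'force': array([-0.42662284,  0.6475605 , -0.93054681]), 'torque': array([-0.04343861, -0.01565138, -0.02059324]), 'gripper_force': 0.0, 'gripper_width': 90.72533620924409}
```

View pics/top0.png

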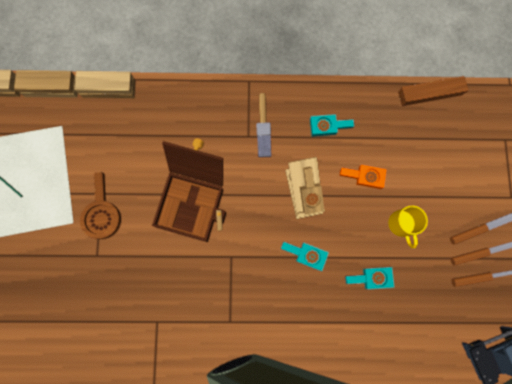

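View pics/side0.png

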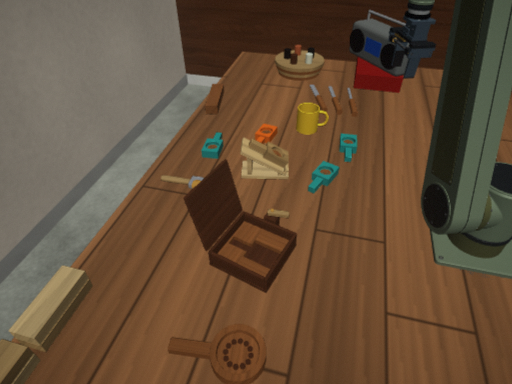

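Top: the case is at about (190,200) with its lid up, the catch at (220,218), and the mould on the rest at (306,187). Side: the case is at about (253,245) and the rest at (265,160). I'll look at enlarged crops next.

```bash
cat > h.py <<'E'
import numpy as np, cv2
from scipy.spatial.transform import Rotation as Ro
from workcell import state, grab_frame, camera_model
def cam(n):
    c=camera_model(n); return c,Ro.from_euler('xyz',c['rotation'],degrees=True).as_matrix()
def ray(n,u,v):
    c,R=cam(n); d=R@np.array([(u-c['cx'])/c['fx'],-(v-c['cy'])/c['fy'],-1]); return np.array(c['origin']),d
def onz(n,u,v,z):
    o,d=ray(n,u,v); return o+d*(z-o[2])/d[2]
def proj(n,p):
    c,R=cam(n); q=R.T@(np.asarray(p,float)-c['origin']); return np.array([c['cx']+c['fx']*q[0]/-q[2],c['cy']+c['fy']*q[1]/q[2]])
def tri(a,b): # top px, side px
    (o,d),(p,e)=ray('top',*a),ray('side',*b)
    s=np.linalg.lstsq(np.c_[d,-e],p-o,rcond=None)[0]; A=o+d*s[0];B=p+e*s[1]
    return (A+B)/2,np.linalg.norm(A-B)
E
python3 - <<'E'
import cv2
t=cv2.imread('pics/top0.png');s=cv2.imread('pics/side0.png')
a=cv2.resize(t[135:245,145:235],None,fx=5,fy=5,interpolation=cv2.INTER_CUBIC)
b=cv2.resize(t[145:230,275:340],None,fx=5,fy=5,interpolation=cv2.INTER_CUBIC)
import numpy as np
c=np.zeros((550,800,3),np.uint8);c[:,:450]=a;c[:425,460:785]=b
cv2.imwrite('pics/t1.png',c)
a=cv2.resize(s[130:295,170:320],None,fx=3.6,fy=3.6,interpolation=cv2.INTER_CUBIC)
cv2.imwrite('pics/s1.png',a)
E
```

```text
(no output)
```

View pics/t1.png

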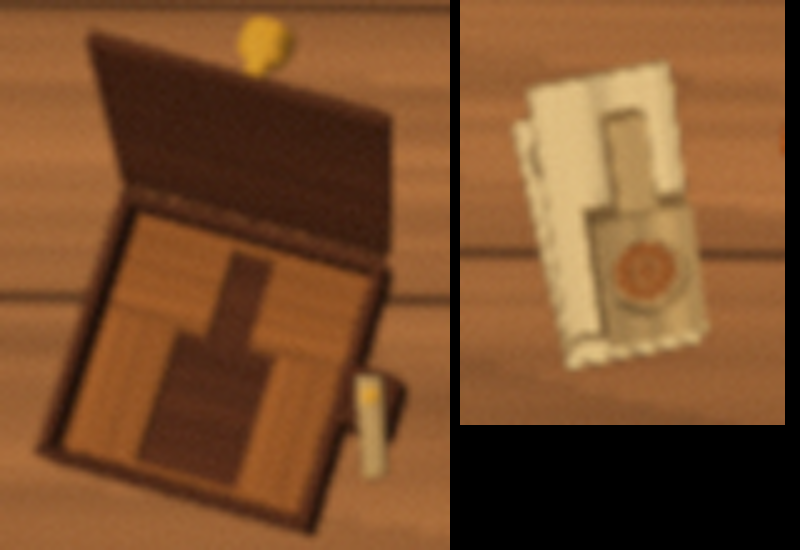

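View pics/s1.png

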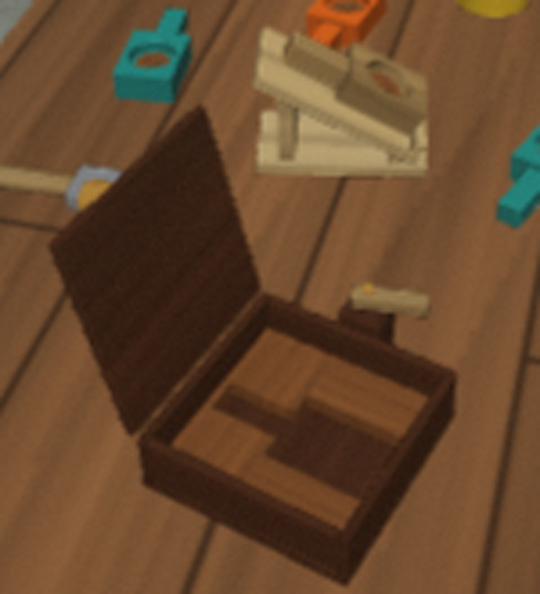

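Crops show the case rim corners, the keyhole pocket, the catch pointing towards the case's -x, and the mould on the right part of the sloping board. Now I'll measure.

```bash
cat > m.py <<'E'
from h import *
T=lambda x,y:((x+.5)/5-.5+145,(y+.5)/5-.5+135)
T2=lambda x,y:((x-459.5)/5-.5+275,(y+.5)/5-.5+145)
S=lambda x,y:((x+.5)/3.6-.5+170,(y+.5)/3.6-.5+130)
np.set_printoptions(precision=1,suppress=True)
def fit(P,Q): # rigid 2D Q=R P+t
    P=np.array(P,float);Q=np.array(Q)[:,:2];p=P-P.mean(0);q=Q-Q.mean(0)
    a=np.arctan2((p[:,0]*q[:,1]-p[:,1]*q[:,0]).sum(),(p*q).sum())
    R=np.array([[np.cos(a),-np.sin(a)],[np.sin(a),np.cos(a)]]);t=Q.mean(0)-R@P.mean(0)
    return np.degrees(a),t,Q-(P@R.T+t)
C={'-x+y':((40,452),(349,543)),'-x-y':((315,533),(456,377)),'+x-y':((388,268),(268,294)),'+x+y':((125,200),(143,437))}
P=[(-80,80),(-80,-80),(80,-80),(80,80)]
if __name__=='__main__':
    for k,(a,b) in C.items(): print(k,*tri(T(*a),S(*b)))
    print('top fit',*fit(P,[onz('top',*T(*a),50) for a,b in C.values()]))
    print('side fit',*fit(P,[onz('side',*S(*b),50) for a,b in C.values()]))
    print('screw',*tri(T(370,393),S(367,290)),'catchtip',*tri(T(372,472),S(428,298)))
    print('lid tip',*tri(T(90,35),S(55,243)),*tri(T(390,115),S(205,107)))
    print('knob',onz('top',*T(268,40),190))
    print('hollow rim',*tri(T2(650,274),S(388,80)))
    print('handle end',*tri(T2(605,112),S(288,38)),*tri(T2(645,108),S(300,35)))
    print('rest base', [onz('side',*S(*p),0) for p in ((258,170),(428,170))])
E
python3 m.py
python3 - <<'E'
import cv2
import numpy as np
t=cv2.imread('pics/top0.png');s=cv2.imread('pics/side0.png')
c=np.zeros((600,800,3),np.uint8)
c[:600,:390]=cv2.resize(t[152:222,284:330],(390,600),interpolation=cv2.INTER_CUBIC)[:,:390]
c[:440,400:]=cv2.resize(s[135:180,238:293],None,fx=8,fy=8,interpolation=cv2.INTER_CUBIC)[:440,:400][:440] if 0 else cv2.copyMakeBorder(cv2.resize(s[135:180,240:290],None,fx=8,fy=8,interpolation=cv2.INTER_CUBIC),0,80,0,0,cv2.BORDER_CONSTANT)
cv2.imwrite('pics/m1.png',c)
E
```

```text
-x+y [484.2 282.8  46.4] 2.44801092549909
-x-y [442.3 128.5  40.2] 1.21824056369833
+x-y [591.5  90.3  48.1] 0.8813488433144506
+x+y [631.2 241.3  51.4] 3.2350541603876377
top fit -14.93056059944572 [536.9 185.2] [[ 4.9 -1.1]
 [ 2.1 -1.1]
 [-2.   2.9]
 [-5.  -0.6]]
side fit -16.218194972263095 [537.1 188.6] [[-0.2 -2.6]
 [ 4.1  2.9]
 [-1.1  2.6]
 [-2.9 -2.9]]
screw [515.6  96.5  77.3] 1.2168506753478123 catchtip [472.   94.3  78.1] 1.2745044242568222
lid tip [678.1 230.3 206.4] 2.2725200017844354 [636.7  78.9 205.3] 5.847503597468701
knob [682.7 143.7 190. ]
hollow rim [ 556.8 -164.5   72. ] 1.9462734580027485
handle end [ 637.5 -134.2  122.1] 1.4575090036186171 [ 638.2 -157.9  111. ] 10.407272332825764
rest base [array([ 657.8, -101.3,    0. ]), array([ 511.7, -138.5,    0. ])]
```

View pics/m1.png

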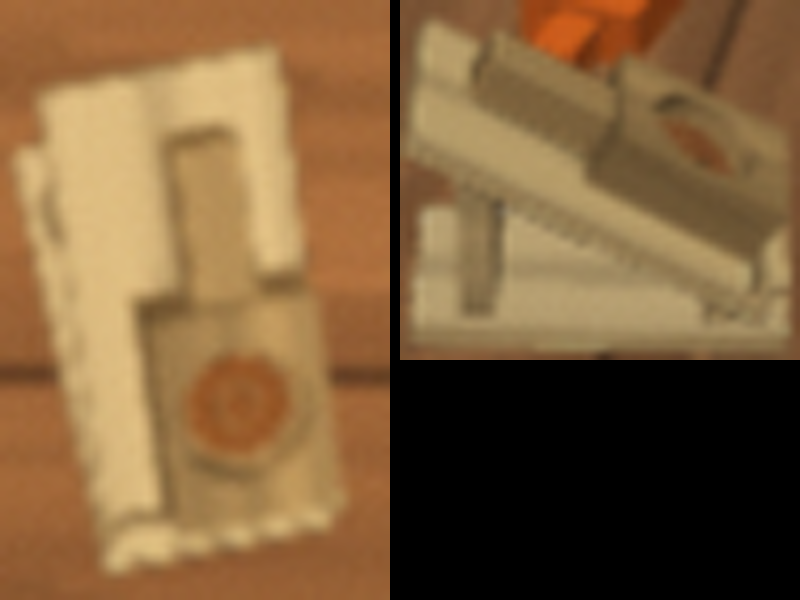

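The close crop shows the mould's head and handle edges clearly in both views. I'll fit poses by point reprojection with the known dimensions.

```bash
cat > fit.py <<'E'
from m import *
from scipy.optimize import least_squares
M=lambda x,y:((x+.5)/8.478-.5+284,(y+.5)/8.571-.5+152)
N=lambda x,y:((x-399.5)/8-.5+240,(y+.5)/8-.5+135)
def solve(pts,p0,pose):
    def r(p):
        R,t=pose(p); return np.concatenate([proj(n,R.apply(np.array(q,float))+t)-uv for n,q,uv in pts])
    s=least_squares(r,p0,loss='soft_l1'); return s.x,r(s.x).reshape(-1,2)
cpose=lambda p:(Ro.from_euler('z',p[2],degrees=True),np.array([p[0],p[1],0]))
case=[('top',(-80,80,50),T(40,452)),('top',(-80,-80,50),T(315,533)),('top',(80,-80,50),T(390,258)),('top',(80,80,50),T(126,187)),
('top',(-67,30,20),T(138,457)),('top',(-67,-30,20),T(238,487)),('top',(13,-30,20),T(272,355)),('top',(13,30,20),T(177,333)),('top',(67,13,20),T(232,253)),('top',(67,-13,20),T(272,262)),
('side',(-80,80,50),S(349,543)),('side',(-80,-80,50),S(456,377)),('side',(80,-80,50),S(264,291)),('side',(80,80,50),S(137,435)),('side',(-80,80,0),S(345,583)),('side',(80,80,0),S(145,483))]
mpose=lambda p:(Ro.from_euler('z',p[3],degrees=True)*Ro.from_euler('y',-30,degrees=True),np.array(p[:3]))
mould=[('top',(92,11,22),M(175,138)),('top',(92,-11,22),M(240,138)),('top',(38,11,22),M(187,300)),('top',(38,-11,22),M(252,295)),('top',(38,28,28),M(155,308)),('top',(38,-28,28),M(318,290)),('top',(0,0,28),M(250,412)),
('side',(92,-11,22),N(500,32)),('side',(92,11,22),N(480,75)),('side',(38,-28,28),N(628,55)),('side',(-38,-28,28),N(788,128)),('side',(38,28,28),N(615,120)),('side',(-38,28,28),N(785,218)),('side',(38,28,0),N(592,180)),('side',(-38,28,0),N(755,265)),('side',(0,0,28),N(707,135))]
if __name__=='__main__':
  for nm,pts,p0,po in(('case',case,[537,187,-15],cpose),('mould',mould,[560,-160,50,8],mpose)):
    for w in('top','side',None):
        if nm=='mould' and w and 0: continue
        q=[x for x in pts if w in(None,x[0])]
        x,r=solve(q,p0,po); print(nm,w,x); 
    print(r.T)
E
python3 fit.py
```

```text
case top [540.  187.  -14.7]
case side [539.1 186.1 -15.8]
case None [539.7 186.6 -15.2]
[[-1.  -1.1  0.3 -0.6 -0.   0.   1.4  0.6  0.8  1.3 -0.4  0.7 -0.4 -0.5
   0.4 -0.7]
 [ 0.5 -0.2  0.5 -0.2  0.9  0.6  0.4 -0.8 -0.8 -0.2 -0.2 -1.9 -0.5  1.
   1.2  0.4]]
mould top [ 572.2 -161.3   43.5   10.6]
mould side [ 570.7 -174.6   40.5   12.6]
mould None [ 569.5 -161.2   50.5   12. ]
[[-0.1  0.1  1.   1.  -0.8 -0.2 -0.4 -1.   1.1 -0.8 -0.5  0.3  0.2 -1.4
  -0.9 -0.5]
 [ 1.3 -0.2  0.8 -0.1  1.8 -0.1  0.3 -0.9 -2.2 -0.6  0.6  1.6 -0.1  0.5
   0.1 -0.3]]
```

```bash
cat > go.py <<'E'
from h import *
np.set_printoptions(precision=1,suppress=True)
CASE=(np.array([539.7,186.6,0]),Ro.from_euler('z',-15.2,degrees=True))
MOULD=(np.array([569.5,-161.2,50.0]),Ro.from_euler('z',12,degrees=True)*Ro.from_euler('y',-30,degrees=True))
FLIP=Ro.from_euler('x',180,degrees=True)
def goal(p,R,s=None):
    "row (turn deg, shift mm) from the present measured pose"
    s=s or state(); R0=Ro.from_euler('xyz',s['ee_rot'],degrees=True)
    return np.r_[np.degrees((R0.inv()*R).as_rotvec()),R0.inv().apply(np.asarray(p)-s['ee_pos'])]
def at(F,q): return F[1].apply(np.array(q,float))+F[0]
def show():
    s=state(); print(round(s['time_s'],2),s['ee_pos'],s['ee_rot'],'F',s['force'],'w',round(s['gripper_width'],1),round(s['gripper_force'],1))
E
python3 - <<'E'
from go import *
R=MOULD[1]*FLIP; print(R.as_euler('xyz',degrees=True))
for z in (165,15): print(at(MOULD,(0,0,z)),goal(at(MOULD,(0,0,z)),R))
print('mug',onz('top',410,215,45))
E
```

```text
[180. -30.  12.]
[ 488.8 -178.4  192.9] [  -2.4   29.9    8.7  393.  -233.5   20.7]
[ 562.2 -162.8   63. ] [  -2.4   29.9    8.7  467.1 -221.7  150.6]
mug [ 519.6 -446.7   45. ]
```

Request:
carry_out(
  commands=[
    [0,0,0,130,-78,7,1],
    [-1,10,3,230,-137,14,1],
    [-2.4,29.9,8.7,393,-233.5,20.7,1],
    [-2.4,29.9,8.7,393,-233.5,20.7,1],
    [-2.4,29.9,8.7,393,-233.5,20.7,1],
    [-2.4,29.9,8.7,393,-233.5,20.7,1],
    [-2.4,29.9,8.7,393,-233.5,20.7,1],
    [-2.4,29.9,8.7,393,-233.5,20.7,1],
    [-2.4,29.9,8.7,393,-233.5,20.7,1],
    [-2.4,29.9,8.7,393,-233.5,20.7,1],
    [-2.4,29.9,8.7,393,-233.5,20.7,1],
    [-2.4,29.9,8.7,393,-233.5,20.7,1],
    [-2.4,29.9,8.7,393,-233.5,20.7,1],
    [-2.4,29.9,8.7,393,-233.5,20.7,1],
  ],
  force=20,
)

```text
time_s: 1.5
ee_pos: [488.4, -180.4, 193.2]
ee_rot: [179.9, -30.0, 11.9]
force: [-0.4, -0.4, -0.4]
gripper_width: 91.2
gripper_force: 0.0
```

Run:
```python
from go import *
show(); R=MOULD[1]*FLIP
print(goal(at(MOULD,(0,0,15)),R))
```

```text
1.5 [ 488.4 -180.4  193.2] [179.9 -30.   11.9] F [-0.4 -0.4 -0.4] w 91.2 0.0
[  0.2   0.   -0.1   0.6  -2.3 150.7]
```

Approaching along the board's normal. The final pose stays above the board.

Request:
carry_out(
  commands=[
    [0,0,0,0.5,-2,40,1],
    [0,0,0,0.5,-2,80,1],
    [0,0,0,0.5,-2,105,1],
    [0,0,0,0.5,-2,120,1],
    [0,0,0,0.5,-2,130,1],
    [0,0,0,0.5,-2,138,1],
    [0,0,0,0.5,-2,144,1],
    [0,0,0,0.5,-2,150.5,1],
    [0,0,0,0.5,-2,150.5,1],
    [0,0,0,0.5,-2,150.5,1],
  ],
)

```text
time_s: 2.5
ee_pos: [562.6, -161.5, 63.3]
ee_rot: [179.9, -30.0, 12.0]
force: [-0.6, 0.7, 0.3]
gripper_width: 91.3
gripper_force: 0.0
```

Run:
```python
from go import *
show()
t=grab_frame('top')[:,:,::-1];s=grab_frame('side')[:,:,::-1]
c=np.hstack([cv2.resize(t[150:230,270:350],(400,400),interpolation=cv2.INTER_CUBIC),cv2.resize(s[110:190,225:305],(400,400),interpolation=cv2.INTER_CUBIC)])
cv2.imwrite('pics/g1.png',c)
```

```text
2.5 [ 562.6 -161.5   63.3] [179.9 -30.   12. ] F [-0.6  0.7  0.3] w 91.3 0.0
```

View pics/g1.png

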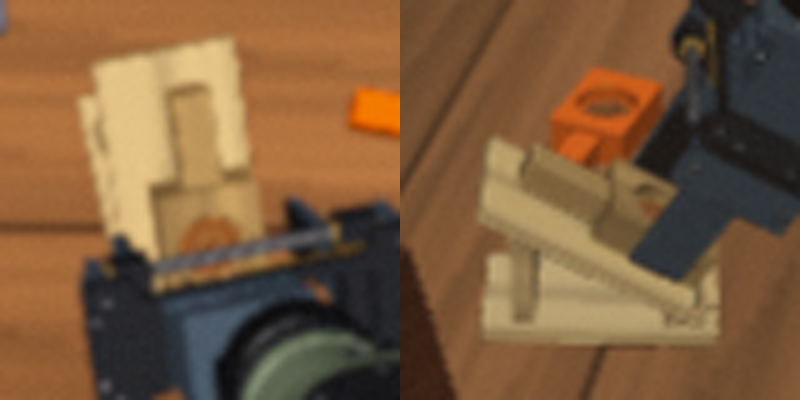

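The open fingers straddle the head in both views (side: finger tip edge at crop (632,258) to (685,278), beside the hollow). Closing.

Request:
carry_out(
  commands=[
    [0,0,0,0,0,0,-1],
    [0,0,0,0,0,0,-1],
    [0,0,0,0,0,0,-1],
    [0,0,0,0,0,0,-1],
    [0,0,0,0,0,0,-1],
    [0,0,0,0,0,0,-1],
    [0,0,0,0,0,0,-1],
    [0,0,0,0,0,0,-1],
  ],
  force=25,
)

```text
time_s: 3.4
ee_pos: [562.5, -161.6, 63.1]
ee_rot: [179.9, -30.0, 12.0]
force: [-0.9, 0.0, 1.1]
gripper_width: 56.1
gripper_force: 25.0
```

Request:
carry_out(
  commands=[
    [0,0,0,0,0,-8,-1],
    [0,0,0,0,0,-25,-1],
    [0,0,0,0,0,-60,-1],
    [0,0,0,0,0,-100,-1],
    [0,0,0,0,0,-125,-1],
    [0,0,0,0,0,-125,-1],
  ],
)

```text
time_s: 4.0
ee_pos: [501.2, -175.1, 174.6]
ee_rot: [179.6, -30.2, 12.1]
force: [0.8, -0.9, -1.4]
gripper_width: 55.7
gripper_force: 25.0
```

Run:
```python
from go import *
show(); R=CASE[1]*FLIP
print(at(CASE,(-27,0,150)),goal(at(CASE,(-27,0,150)),R))
```

```text
4.0 [ 501.2 -175.1  174.6] [179.6 -30.2  12.1] F [ 0.8 -0.9 -1.4] w 55.7 25.0
[513.6 193.7 150. ] [  -6.8  -29.7   26.6   65.  -358.3   64. ]
```

Request:
carry_out(
  commands=[
    [-1,-4,4,6,-30,4,-1],
    [-2.5,-11,10,14,-75,9,-1],
    [-4,-18,16,22,-120,16,-1],
    [-6,-25,23,30,-165,24,-1],
    [-6.8,-29.7,26.6,38,-210,34,-1],
    [-6.8,-29.7,26.6,46,-255,44,-1],
    [-6.8,-29.7,26.6,54,-300,54,-1],
    [-6.8,-29.7,26.6,60,-333,60,-1],
    [-6.8,-29.7,26.6,64,-352,63,-1],
    [-6.8,-29.7,26.6,65,-358,64,-1],
    [-6.8,-29.7,26.6,65,-358,64,-1],
    [-6.8,-29.7,26.6,65,-358,64,-1],
  ],
)

```text
time_s: 5.2
ee_pos: [512.4, 195.2, 146.1]
ee_rot: [-180.0, 0.5, -15.0]
force: [-0.0, -0.9, -1.4]
gripper_width: 55.7
gripper_force: 25.0
```

Run:
```python
from go import *
show(); R=CASE[1]*FLIP
print(goal(at(CASE,(-27,0,150)),R))
t=grab_frame('top')[:,:,::-1];s=grab_frame('side')[:,:,::-1]
c=np.hstack([cv2.resize(t[130:250,140:240],(400,480),interpolation=cv2.INTER_CUBIC),cv2.resize(s[150:290,200:310],(377,480),interpolation=cv2.INTER_CUBIC)])
cv2.imwrite('pics/p1.png',c)
```

```text
5.2 [512.4 195.2 146.1] [-180.     0.5  -15. ] F [-0.  -0.9 -1.4] w 55.7 25.0
[-0.   0.5  0.2  1.6  1.1 -3.9]
```

View pics/p1.png

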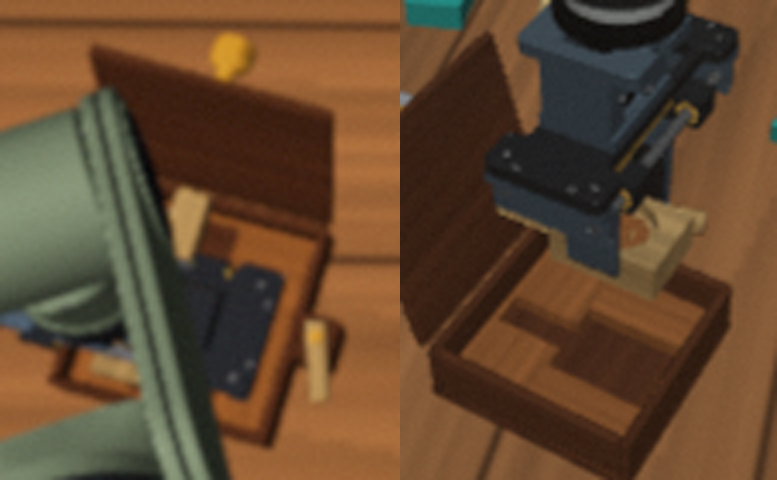

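Top: the handle's far end is at crop (178,188)–(212,195), pointing at the lid. Side: the head's near corner is at crop (655,297)/(660,265). Now I'll measure the mould's position in the grip.

Run:
```python
from go import *
s=state(); R=Ro.from_euler('xyz',s['ee_rot'],degrees=True)
def loc(o,d,ax,val):
    a=R.inv().apply(o-s['ee_pos']); b=R.inv().apply(d); return a+b*(val-a[ax])/b[ax]
T=lambda x,y:((x+.5)/4-.5+140,(y+.5)/4-.5+130)
k=377/110
S=lambda x,y:((x-399.5)/k-.5+200,(y+.5)*140/480-.5+150)
# tool frame: y=-mould y, z down; tcp 15 above underside: top of handle z=-7, underside z=+15, head top z=-13
for p in((178,188),(212,195)): print('handle end',loc(*ray('top',*T(*p)),2,-7))
for p in((655,297),(660,265)): print('head -x+y',loc(*ray('side',*S(*p)),1,-28))
for p in((618,275),(570,258)): print('finger tip',loc(*ray('side',*S(*p)),1,-38))
for p in((692,232),(690,258)): print('head -x-y',loc(*ray('side',*S(*p)),1,28))
```

```text
handle end [ 88.4 -12.3  -7. ]
handle end [90.  10.3 -7. ]
head -x+y [-41.6 -28.    9.3]
head -x+y [-44.4 -28.  -21.6]
finger tip [-20.7 -38.   -9.4]
finger tip [ 14.  -38.   -6.4]
head -x-y [-39.3  28.    2.7]
head -x-y [-38.9  28.   27.7]
```

Run:
```python
from go import *
print(goal(at(CASE,(-25.5,0,40)),CASE[1]*FLIP))
```

```text
[ -0.1   0.4   0.    3.   -0.2 107. ]
```

Request:
carry_out(
  commands=[
    [0,0.4,0,3,0,30,-1],
    [0,0.4,0,3,0,60,-1],
    [0,0.4,0,3,0,80,-1],
    [0,0.4,0,3,0,95,-1],
    [0,0.4,0,3,0,103,-1],
    [0,0.4,0,3,0,107,-1],
    [0,0.4,0,3,0,107,-1],
    [0,0.4,0,3,0,107,-1],
  ],
)

```text
time_s: 6.1
ee_pos: [516.5, 193.9, 41.8]
ee_rot: [-179.8, -0.1, -15.2]
force: [-0.2, 0.1, -2.7]
gripper_width: 55.9
gripper_force: 25.0
```

Run:
```python
from go import *
show(); print(goal(at(CASE,(-25.5,0,40)),CASE[1]*FLIP))
s=grab_frame('side')[:,:,::-1];t=grab_frame('top')[:,:,::-1]
c=np.hstack([cv2.resize(s[200:290,215:305],(540,540),interpolation=cv2.INTER_CUBIC),cv2.resize(t[170:250,150:190],(260,540),interpolation=cv2.INTER_CUBIC)])
cv2.imwrite('pics/p2.png',c)
```

```text
6.1 [516.5 193.9  41.8] [-179.8   -0.1  -15.2] F [-0.2  0.1 -2.7] w 55.9 25.0
[-0.2 -0.1  0.  -1.3  1.   1.7]
```

View pics/p2.png

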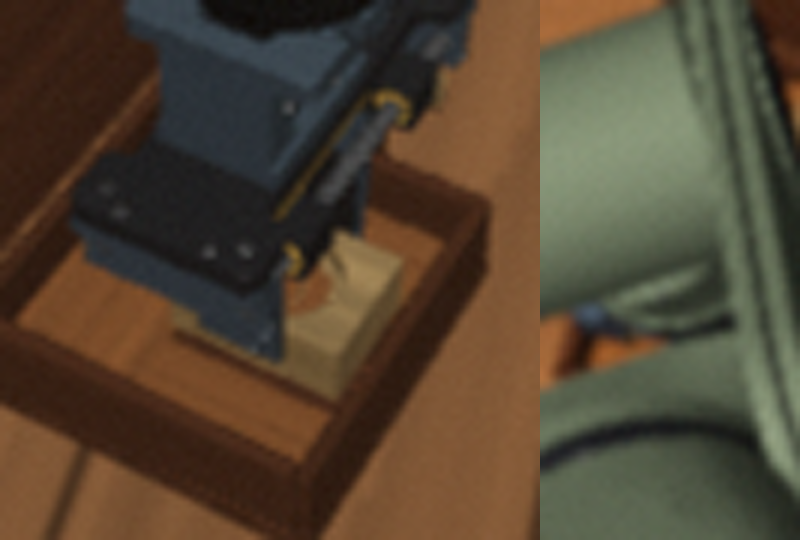

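The mould hovers over the pocket, with a narrow dark pocket strip along its +y edge at crop (180,345)–(335,400). Descending gently.

Request:
carry_out(
  commands=[
    [0,0,0,-0.5,1,3,-1],
    [0,0,0,-0.5,1,5,-1],
    [0,0,0,-0.5,1,7,-1],
    [0,0,0,-0.5,1,9,-1],
    [0,0,0,-0.5,1,10,-1],
    [0,0,0,-0.5,1,10,-1],
  ],
)

```text
time_s: 6.8
ee_pos: [515.0, 193.1, 30.7]
ee_rot: [-179.9, -0.0, -15.2]
force: [0.1, 0.6, -1.9]
gripper_width: 55.9
gripper_force: 25.0
```

No contact force, and it has dropped below the insert's top, so it's going in. Continuing.

Request:
carry_out(
  commands=[
    [0,0,0,0,0,2,-1],
    [0,0,0,0,0,4,-1],
    [0,0,0,0,0,5.5,-1],
    [0,0,0,0,0,7,-1],
    [0,0,0,0,0,7,-1],
  ],
)

```text
time_s: 7.3
ee_pos: [515.0, 193.1, 23.7]
ee_rot: [-179.9, -0.0, -15.2]
force: [-0.2, -0.6, -1.9]
gripper_width: 55.8
gripper_force: 25.0
```

Request:
carry_out(
  commands=[
    [0,0,0,0,0,0.7,-1],
    [0,0,0,0,0,1.4,-1],
    [0,0,0,0,0,2,-1],
    [0,0,0,0,0,2,-1],
  ],
)

```text
time_s: 7.7
ee_pos: [515.3, 193.2, 23.2]
ee_rot: [-179.8, -0.1, -15.1]
force: [-2.2, 0.3, 6.4]
gripper_width: 55.9
gripper_force: 25.0
```

Contact came at TCP z of 23.2, just where the pocket floor puts it (8 + 15). Releasing and rising.

Request:
carry_out(
  commands=[
    [0,0,0,0,0,0,-0.3],
    [0,0,0,0,0,0,0.4],
    [0,0,0,0,0,0,0.6],
    [0,0,0,0,0,-1,0.6],
    [0,0,0,0,0,-15,0.6],
    [0,0,0,0,0,-50,0.6],
    [0,0,0,0,0,-100,0.6],
    [0,0,0,0,0,-150,0.6],
    [0,0,0,-40,0,-200,0.3],
    [0,0,0,-80,0,-235,-0.5],
    [0,0,0,-80,0,-235,-1],
    [0,0,0,-80,0,-235,-1],
  ],
)

```text
time_s: 8.9
ee_pos: [437.3, 214.2, 258.6]
ee_rot: [-179.7, -0.3, -15.1]
force: [-0.2, 0.1, -0.8]
gripper_width: 43.7
gripper_force: 0.0
```

Run:
```python
from go import *
show()
s=grab_frame('side')[:,:,::-1];t=grab_frame('top')[:,:,::-1]
c=np.hstack([cv2.resize(s[180:295,200:300],(400,460),interpolation=cv2.INTER_CUBIC),cv2.resize(t[135:250,145:245],(400,460),interpolation=cv2.INTER_CUBIC)])
cv2.imwrite('pics/p3.png',c)
```

```text
8.9 [437.3 214.2 258.6] [-179.7   -0.3  -15.1] F [-0.2  0.1 -0.8] w 43.7 0.0
```

View pics/p3.png

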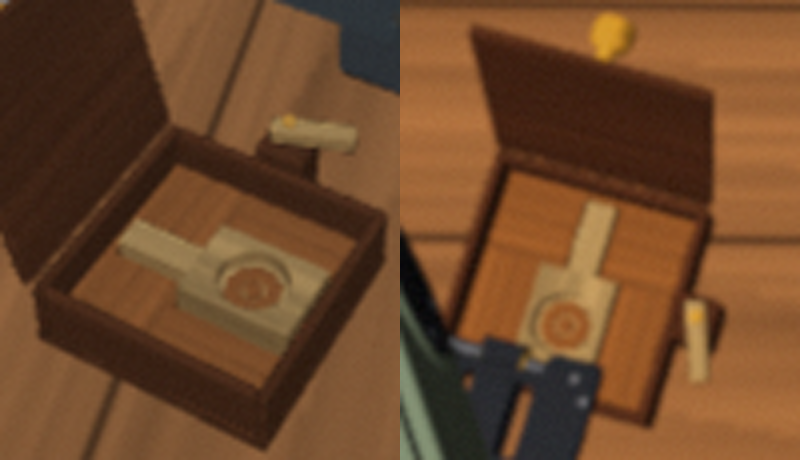

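The mould is level and home in the pocket, its handle toward the hinge. Next is the lid, at about 105°: I'll go over it with the fingers shut and descend behind it, beside the knob (case y = +45).

Run:
```python
from go import *
R=CASE[1]*FLIP
print(goal(at(CASE,(165,45,255)),R)); print(goal(at(CASE,(165,45,172)),R))
for th in range(105,-1,-10):
    a=np.radians(th); d=128
    print(th, np.array([80-d*np.cos(a)+8*np.sin(a)+16, 50.5+d*np.sin(a)+8*np.cos(a)]))
```

```text
[ -0.1  -0.    0.1 270.5 -45.7   0.9]
[ -0.1  -0.    0.1 270.4 -45.6  83.9]
105 [136.9 172.1]
95 [115.1 177.3]
85 [ 92.8 178.7]
75 [ 70.6 176.2]
65 [ 49.2 169.9]
55 [ 29.1 159.9]
45 [ 11.1 146.7]
35 [ -4.3 130.5]
25 [-16.6 111.8]
15 [-25.6  91.4]
5 [-30.8  69.6]
```

Request:
carry_out(
  commands=[
    [0,0,0,40,-10,-3,-1],
    [0,0,0,85,-20,-3,-1],
    [0,0,0,130,-30,-3,-1],
    [0,0,0,175,-40,-3,-1],
    [0,0,0,215,-46,-3,-1],
    [0,0,0,250,-46,0,-1],
    [0,0,0,270,-46,1,-1],
    [0,0,0,270,-46,1,-1],
    [0,0,0,270,-46,25,-1],
    [0,0,0,270,-46,55,-1],
    [0,0,0,270,-46,76,-1],
    [0,0,0,270,-46,84,-1],
    [0,0,0,270,-46,84,-1],
  ],
)

```text
time_s: 10.3
ee_pos: [709.2, 187.2, 170.8]
ee_rot: [-180.0, 0.2, -15.2]
force: [-0.2, -0.2, -0.7]
gripper_width: 0.6
gripper_force: 0.0
```

Run:
```python
from go import *
show(); R=CASE[1]*FLIP
for th in range(105,-1,-10):
    a=np.radians(th); d=128
    print(th,goal(at(CASE,(80-d*np.cos(a)+8*np.sin(a)+16,45, 50.5+d*np.sin(a)+8*np.cos(a))),R))
```

```text
10.3 [709.2 187.2 170.8] [-180.     0.2  -15.2] F [-0.2 -0.2 -0.7] w 0.6 0.0
105 [ -0.    0.2   0.  -26.5   0.   -1.2]
95 [ -0.    0.2   0.  -48.3   0.   -6.4]
85 [ -0.    0.2   0.  -70.6   0.   -7.7]
75 [ -0.    0.2   0.  -92.8  -0.   -5.1]
65 [  -0.     0.2    0.  -114.2   -0.     1.2]
55 [  -0.     0.2    0.  -134.2   -0.    11.2]
45 [  -0.     0.2    0.  -152.2   -0.    24.6]
35 [  -0.     0.2    0.  -167.5   -0.    40.8]
25 [  -0.     0.2    0.  -179.9   -0.    59.5]
15 [  -0.     0.2    0.  -188.7   -0.    80. ]
5 [  -0.     0.2    0.  -193.9   -0.   101.7]
```

Request:
carry_out(
  commands=[
    [0,0,0,-14,0,-1,-1],
    [0,0,0,-26,0,-1,-1],
    [0,0,0,-37,0,-4,-1],
    [0,0,0,-48,0,-6,-1],
    [0,0,0,-59,0,-7,-1],
    [0,0,0,-70,0,-7.5,-1],
    [0,0,0,-82,0,-6.5,-1],
    [0,0,0,-93,0,-5,-1],
    [0,0,0,-104,0,-2,-1],
    [0,0,0,-114,0,1,-1],
    [0,0,0,-124,0,6,-1],
    [0,0,0,-134,0,11,-1],
    [0,0,0,-143,0,17.5,-1],
    [0,0,0,-152,0,24.5,-1],
    [0,0,0,-160,0,32.5,-1],
    [0,0,0,-167,0,41,-1],
  ],
)

```text
time_s: 11.9
ee_pos: [548.2, 231.4, 131.3]
ee_rot: [-179.9, -0.0, -15.2]
force: [0.0, 0.6, 1.3]
gripper_width: 0.1
gripper_force: 0.5
```

Run:
```python
from go import *
show(); R=CASE[1]*FLIP
for th in (35,25,15,5,0,-2):
    a=np.radians(th); d=128
    print(th,goal(at(CASE,(80-d*np.cos(a)+8*np.sin(a)+16,45, 50.5+d*np.sin(a)+8*np.cos(a))),R))
s=grab_frame('side')[:,:,::-1]
cv2.imwrite('pics/l1.png',cv2.resize(s[100:300,160:340],None,fx=2.5,fy=2.5,interpolation=cv2.INTER_CUBIC))
```

```text
11.9 [548.2 231.4 131.3] [-179.9   -0.   -15.2] F [0.  0.6 1.3] w 0.1 0.5
35 [-0.1 -0.   0.  -0.7  0.5  0.8]
25 [ -0.1  -0.    0.  -13.1   0.5  19.4]
15 [ -0.1  -0.    0.  -22.1   0.5  39.9]
5 [ -0.1  -0.    0.  -27.3   0.6  61.6]
0 [ -0.1  -0.    0.  -28.5   0.6  72.7]
-2 [ -0.1  -0.    0.  -28.7   0.6  77.2]
```

View pics/l1.png

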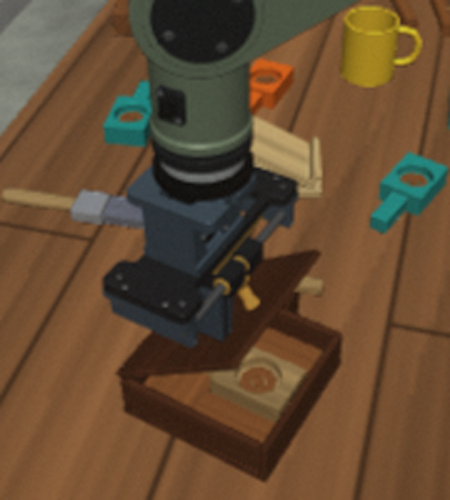

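The lid is about 35° open and following the fingers; the knob at crop (248,297) is clear of them. Pressing it shut.

Request:
carry_out(
  commands=[
    [0,0,0,-7,0,10,-1],
    [0,0,0,-13,0,19.5,-1],
    [0,0,0,-18,0,30,-1],
    [0,0,0,-22,0,40,-1],
    [0,0,0,-25,0,51,-1],
    [0,0,0,-27,0,61,-1],
    [0,0,0,-28,0,67,-1],
    [0,0,0,-28,0,71,-1],
    [0,0,0,-28,0,73,-1],
    [0,0,0,-28,0,74,-1],
    [0,0,0,-28,0,74,-1],
  ],
)

```text
time_s: 13.05
ee_pos: [522.1, 238.7, 58.7]
ee_rot: [-179.9, -0.0, -15.2]
force: [-3.0, -1.1, 3.8]
gripper_width: -0.1
gripper_force: 2.2
```

Request:
carry_out(
  commands=[
    [0,0,0,0,0,1,-1],
    [0,0,0,0,0,2,-1],
    [0,0,0,0,0,2.5,-1],
    [0,0,0,0,0,2.5,-1],
  ],
)

```text
time_s: 13.45
ee_pos: [522.1, 238.7, 58.6]
ee_rot: [-179.8, -0.1, -15.2]
force: [-6.9, -1.9, 18.9]
gripper_width: 0.4
gripper_force: 9.4
```

The lid is firmly shut: TCP z of 58.6 against 58.5 for the lid top. Now the catch.

Run:
```python
from go import *
R=CASE[1]*FLIP; show()
print(goal(at(CASE,(-46,-150,150)),R),goal(at(CASE,(-46,-150,66)),R))
for th in (0,15,30,45,60,75,85,90,95):
    a=np.radians(th); c=np.array([0,-95])+30*np.array([-np.cos(a),np.sin(a)])-7*np.array([np.sin(a),np.cos(a)])-[16,13.5]
    print(th,c,(c-[-46,-150])*[1,-1])
```

```text
13.45 [522.1 238.7  58.6] [-179.8   -0.1  -15.2] F [-6.9 -1.9 18.9] w 0.4 9.4
[ -0.2  -0.1   0.  -15.3 195.4 -92.1] [ -0.2  -0.1   0.  -15.4 195.7  -8.1]
0 [ -46.  -115.5] [  0.  -34.5]
15 [ -46.8 -107.5] [ -0.8 -42.5]
30 [-45.5 -99.6] [  0.5 -50.4]
45 [-42.2 -92.2] [  3.8 -57.8]
60 [-37.1 -86. ] [  8.9 -64. ]
75 [-30.5 -81.3] [ 15.5 -68.7]
85 [-25.6 -79.2] [ 20.4 -70.8]
90 [-23.  -78.5] [ 23.  -71.5]
95 [-20.4 -78. ] [ 25.6 -72. ]
```

Request:
carry_out(
  commands=[
    [0,0,0,0,0,-20,-1],
    [0,0,0,0,0,-60,-1],
    [0,0,0,0,15,-92,-1],
    [0,0,0,-5,60,-95,-1],
    [0,0,0,-10,105,-95,-1],
    [0,0,0,-15,150,-95,-1],
    [0,0,0,-15,185,-95,-1],
    [0,0,0,-15,195.5,-95,-1],
    [0,0,0,-15,195.5,-70,-1],
    [0,0,0,-15,195.5,-40,-1],
    [0,0,0,-15,195.5,-25,-1],
    [0,0,0,-15,195.5,-25,-1],
  ],
)

```text
time_s: 14.65
ee_pos: [455.7, 54.3, 78.3]
ee_rot: [-179.9, 0.1, -15.2]
force: [0.3, -0.0, 0.3]
gripper_width: 0.6
gripper_force: 0.0
```

Run:
```python
from go import *
show(); print(goal(at(CASE,(-46,-150,66)),CASE[1]*FLIP))
```

```text
14.65 [455.7  54.3  78.3] [-179.9    0.1  -15.2] F [ 0.3 -0.   0.3] w 0.6 0.0
[-0.1  0.1  0.   0.4  0.3 12.3]
```

Request:
carry_out(
  commands=[
    [0,0,0,0.5,0,8,-1],
    [0,0,0,0.5,0,12.5,-1],
    [0,0,0,0.5,-12,12.5,-1],
    [0,0,0,0.5,-20,12.5,-1],
    [0,0,0,0.5,-27,12.5,-1],
    [0,0,0,0.5,-34.5,12.5,-1],
    [0,0,0,0,-42.5,12.5,-1],
    [0,0,0,1,-50.5,12.5,-1],
    [0,0,0,4.5,-58,12.5,-1],
    [0,0,0,9.5,-64,12.5,-1],
    [0,0,0,16,-68.5,12.5,-1],
    [0,0,0,20.5,-71,12.5,-1],
    [0,0,0,23,-71.5,12.5,-1],
    [0,0,0,24,-71.5,12.5,-1],
    [0,0,0,24,-71.5,12.5,-1],
  ],
)

```text
time_s: 16.15
ee_pos: [495.2, 118.5, 67.4]
ee_rot: [-179.8, 0.4, -15.3]
force: [-10.6, 7.2, 4.2]
gripper_width: 0.7
gripper_force: 6.0
```

Run:
```python
from go import *
show(); print(goal(at(CASE,(-23,-78.5,66)),CASE[1]*FLIP))
```

```text
16.15 [495.2 118.5  67.4] [-179.8    0.4  -15.3] F [-10.6   7.2   4.2] w 0.7 6.0
[-0.2  0.4 -0.1  2.1  1.1  1.4]
```

Request:
carry_out(
  commands=[
    [0,0,0,1,0,0,-1],
    [0,0,0,2,0,0,-1],
    [0,0,0,3,0,0,-1],
    [0,0,0,3,0,0,-1],
  ],
)

```text
time_s: 16.55
ee_pos: [495.3, 118.4, 67.4]
ee_rot: [-179.8, 0.7, -15.3]
force: [-16.6, 10.1, 9.5]
gripper_width: 0.4
gripper_force: 9.4
```

It's against a firm stop. I'll retreat and check the catch angle numerically.

Request:
carry_out(
  commands=[
    [0,0,0,-5,0,0,-1],
    [0,0,0,-12,0,0,-1],
    [0,0,0,-15,5,-20,-1],
    [0,0,0,-15,5,-60,-1],
    [0,0,0,-25,30,-110,-1],
    [0,0,0,-60,60,-150,-1],
    [0,0,0,-100,80,-170,-1],
    [0,0,0,-140,80,-170,-1],
    [0,0,0,-140,80,-170,-1],
  ],
)

```text
time_s: 17.45
ee_pos: [342.0, 74.8, 239.1]
ee_rot: [-179.7, -0.3, -15.2]
force: [0.0, 0.2, 0.4]
gripper_width: 0.8
gripper_force: 0.0
```

Run:
```python
from go import *
show()
piv=at(CASE,(0,-95,75)); 
for n in('top','side'):
    im=grab_frame(n); hsv=cv2.cvtColor(im,cv2.COLOR_RGB2HSV)
    ref=cv2.imread(f'pics/{n}0.png'); u,v=np.round(proj(n,at(CASE,(0,-65,75)))).astype(int)
    # catch: pale wood over dark lid
    m=((im[...,2]>70)&(im.max(2)>140)).astype(np.uint8); w=np.zeros_like(m); cv2.circle(w,(int(u),int(v)),22,1,-1); m&=w
    k,l,st,_=cv2.connectedComponentsWithStats(m)
    for i in range(1,k):
        if st[i,4]<15: continue
        ys,xs=np.where(l==i); P=np.array([CASE[1].inv().apply(onz(n,x,y,75)-CASE[0])[:2] for x,y in zip(xs,ys)])
        (c,sz,an)=cv2.minAreaRect(P.astype(np.float32)); vx,vy,_,_=cv2.fitLine(P.astype(np.float32),cv2.DIST_L2,0,.01,.01).ravel()
        print(n,st[i],'case c',np.array(c),np.array(sz),'dir',np.degrees(np.arctan2(vy,vx)),P.min(0),P.max(0))
    # lid corners should project here when shut; dark check
    for q in((-78,-78,58.5),(-78,78,58.5),(0,50,58.5)):
        x,y=np.round(proj(n,at(CASE,q))).astype(int); print(n,q,(x,y),im[y,x],end=' ')
    print()
```

```text
17.45 [342.   74.8 239.1] [-179.7   -0.3  -15.2] F [0.  0.2 0.4] w 0.8 0.0
top [204 209  14   7  51] case c [ -1. -70.] [10.1 36.9] dir -89.0537 [ -5.8 -88.4] [  4.4 -51.6]
top (-78, -78, 58.5) (np.int64(206), np.int64(240)) [46 22 12] top (-78, 78, 58.5) (np.int64(152), np.int64(225)) [100  55  31] top (0, 50, 58.5) (np.int64(170), np.int64(201)) [85 44 24] 
side [263 212  10  10  29] case c [  0.2 -71. ] [39.1  6.1] dir 86.47743 [ -4.3 -90.3] [  3.3 -51.5]
side (-78, -78, 58.5) (np.int64(296), np.int64(230)) [99 67 41] side (-78, 78, 58.5) (np.int64(266), np.int64(277)) [64 36 23] side (0, 50, 58.5) (np.int64(242), np.int64(254)) [67 37 23]
```

The catch lies square over the lid in both views: its axis is along the case's y, and its tip is at y = -51 as expected. The lid is shut. Handing in.

```bash
python3 -c "
from workcell import workorder
print(workorder.job_done())"
```

```text
the job is handed in; nothing more can be done
None
```

The job is handed in after about 17.5 s of robot time: the mould is in its pocket carved side up with the handle towards the hinge, the lid is shut and the catch is square over it; the mug, brush and round mould were not approached, though I did not re-check their positions.

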